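# Shut and bolt the meter box

### The job

The lid of the grey steel meter box stands ajar. Push the lid fully shut with the fingertips, then push the sliding bolt along its rail towards the lid until its spring catch clicks down into the notch of the keeper plate, no farther, and leave it there with your hand clear. Do not lift the lid or pull up the catch, and leave the padlock, keys and everything else where they lie.

Things in the scene. Friction and masses are not known exactly. Their poses are not given: they have to be found in the camera images.
- meterbox: Fixed grey steel box, 200 (x) x 380 (y) x 100 mm high, turned up to 0.3 rad. Origin: centre of its underside, on the ledge. Its +y half has a fixed top plate at z = 100 mm carrying the bolt's rail, its -y half is covered by the hinged lid. The rail is an aluminium channel along y at x = -40 mm, 32 mm wide, y = 8 to 183 mm, its lips 12 mm above the top plate.
- lid (a joint): Angle of the lid, rad: 0 shut, larger open (starts 0.35 to 0.6). Hinge along box y at box x = +100, z = 100 mm. A 3 mm sheet, 200 mm from hinge to free edge (towards box -x), box y = -190 to -4 mm. Its stiff hinge stays where left; 2 to 6 N down near the free edge shuts it. A 22 mm high wire staple stands on it at box x = -40, y = -14 mm.
- lid_press (a point): Point on the top face of the lid, 130 mm from the hinge line, in the middle of its width; moves with the lid. With the lid shut it lies at box x = -30, y = -97, z = 103 mm.
- bolt (a joint): Travel of the sliding bolt, m, growing towards box -y (towards the lid). Starts at 0 to 0.022; the catch reaches the notch at 0.058 to 0.082, differing from run to run. Free running takes about 2 N, riding over the first hump up to about 9 N, then the push falls away and the bolt snaps forward into the notch. More than about 18 N forces it past, which is wrong.
- push_face (a point): Middle of the rear (box +y) face of the bolt's upright push tab: steel, 36 mm wide (box x), 10 mm thick (box y), its top 47 mm and this point 30 mm above the box top plate; the bar below it reaches 13 mm above the plate. Push towards box -y. Behind it nothing stands above the rail's lips. The bar's end is 112 mm ahead of this point.
- catch (a joint): Height of the spring catch pin above its lowest position, m: 0 before the keeper and when down in the notch, about 0.0025 on the crest of the first hump.
- catch_foot (a point): Centre of the 10 mm ball at the foot of the catch pin; 30 mm to box +x and 35 mm to box -y of push_face. Seated when its y in the keeper's frame is 0.
- catch_knob (a point): Top of the brass catch knob, 18 mm in diameter, standing 50 mm above the box top plate at rest, over catch_foot. It need not be touched.
- keeper: Fixed steel keeper plate on the box top beside the rail, 20 x 52 mm, with two rounded cross humps of 8 mm radius: the first 7.5 mm high at its y = +8.4 mm, the second 13.8 mm high at y = -13 mm. Origin: on the box top plate, in the middle of the notch between them; axes parallel to the box's. The catch foot meets the first hump 16 mm before the notch.
- padlock: Steel padlock lying flat on the ledge near the box's robot side, 40 x 70 x 18 mm. Origin under its body. Leave alone.
- keys: Two aluminium keys on a split ring, about 80 mm long, 4 mm thick, lying on the fixed box top beyond the rail. Origin at the ring's centre. Leave alone.
- torch: Green plastic torch, 150 mm long, 48 mm in diameter, lying on the ledge beside the box at its -y side. Origin under its middle. Leave alone.
- mug: Brown ceramic mug, 80 mm in diameter, 92 mm high, standing on the ledge beyond the box's +y side. Origin under its centre. Leave alone.
- tin: Tin can, 74 mm in diameter, 85 mm high, on the ledge behind and to the +y side of the box. Origin under its centre. Leave alone.
- screwdriver: Screwdriver 190 mm long lying on the ledge on the box's robot side. Origin under its middle. Leave alone.

How it is judged:
On the way, in this order (a step that is already met when the one before it is completed fails the run):
1. the lid is pushed shut (value of joint lid below 0.03 rad and value of joint bolt below 0.034 m), for 0.2 s.
2. the bolt's catch has dropped into the keeper's notch (y of catch_foot in the frame of keeper between -0.0035 and 0.0035 m and value of joint catch below 0.0015 m and value of joint lid below 0.03 rad), for 0.2 s.
At the end, for the whole second after the job is handed in: The lid is shut (within 0.03 rad), the catch foot is in the keeper's notch (within 3.5 mm of its middle along the rail, and down to within 1.5 mm), and the bolt is at rest (all of step 2 and velocity of joint bolt between -0.005 and 0.005 m/s); the robot touches nothing.
It fails at once if the bolt is pushed across the lid's edge while the lid is still open (value of joint lid above 0.06 rad and value of joint bolt above 0.036 m).
It fails at once if the bolt is forced on past the notch (y of catch_foot in the frame of keeper below -0.008 m).
It fails at once if the catch is pulled up (value of joint catch above 0.011 m).
It fails at once if the lid is lifted (value of joint lid above 0.75 rad).
It fails at once if a bystander is moved more than 20 mm, carried or knocked over (distance of any of padlock, keys, torch, mug, tin, screwdriver from where it was at the start of the episode above 0.02 m or angle between any of padlock, keys, torch, mug, tin, screwdriver's own z axis and vertical above 0.35 rad).
It also fails if it takes over 72 s, if anything falls off the work surface, if the arm or the gripper's body presses on something with over 40 N, if the wrist force passes 120 N, or if a joint passes its speed limit or range.

### The arm

A 6-joint arm with a two-finger parallel gripper is mounted at the origin on the work surface. World frame = base frame: x ahead of the robot, y to its left, z up, the work surface at z = 0. Lengths are in m, angles in rad, forces in N, time in s.
With the tool pointing down it reaches from about 0.375 to 0.9 m from the base axis. Payload 3.1 kg.
Tool frame: the origin (TCP) lies at the very end of the fingers, on their centre line; the grasp point (between the pads) lies 19 mm behind it (manip.tcp_to_grasp is the distance from the TCP to the grasp point, in m); z points along the fingers, y is the line along which they close (so a half turn about z gives the same grasp; the last joint's range is limited). The gripper opens to 85 mm and grips with 20 to 120 N. Pads are 22 mm wide; open, the fingers measure 114 mm over their backs; the gripper's body (76 mm by 85 mm) begins 54 mm behind the grasp point. The pads swing forward as they close: fully open they stand 13 mm farther back than shut.
Start: joints at [-1.349, 0.527, 1.433, -0, 1.181, -0.178], TCP at [0.244, -0.575, 0.231] pointing down, gripper open.
Joint ranges: [-3.08, 3.08], [-0.75, 2.2], [0.22, 2.44], [-1.43, 4.57], [0, 2.65], [-2.85, 2.85]. Speed limits (rad/s): [2.79, 2.79, 3.14, 3.14, 3.14, 3.14].

### API

Orientations are given as a unit quaternion [x, y, z, w].
In Python, from station import manip gives the robot as it stands. The module is installed in compiled form; this text tells all that it offers.
- The arm moves only by the tool step_arm, never from a script. Its argument "commands" is one flat list of numbers, 6 for each row, row after row: the shift along the tool's x, y, z in m, then the turn, a rotation vector about the tool's x, y, z in degrees. A call has exactly 10 rows; each row is the pose to reach, as a shift and turn from the pose commanded when the call began, along the tool's axes at that moment; what a row does not reach only later rows make up. A row lasts 1/10 s, in which the tool goes at most 50 mm and 8.59 degrees, less where a joint would pass 70% of its speed; a pose out of reach is approached as far as the arm can. A call with a gripper value outside its range is refused whole. "jaw" is the opening in per cent of the stroke, from 0 (shut) to 100 (fully open), set as the call begins (left out, the last holds). The fingers move at their own pace and stop on an object; "grip_force" is the grip in N (left out, the last holds). Time passes only in rows, so rows that repeat a pose let the fingers close, or fill a call up. It gives the time, the measured TCP pose, the force, the opening and the grip force at its end, in the units of the state.
- manip.sense(): the state, without advancing time (a new reading comes with each control period).
- manip.snapshot(name): name is "scene" or "top" or "wrist"; returns a dict with "pixels" (400x640x3 uint8, blue, green, red), "fx", "fy", "cx", "cy" (pixels), "R" (3x3) and "t" (3): a world point X has camera coordinates R X + t; the wrist camera has in their place "mount" (4x4, takes a point from camera to tool coordinates, whose origin is the TCP and whose axes are the flange's). Camera axes: x right, y down, z forward; pixel columns grow to the right and rows downward; lengths in m; the calibration is good to about 2 mm. A picture is of the moment at which its call begins: read the wrist's pose just before it. There is no depth.
- manip.sign_off(): hands the job in; it is judged then, once.
The state is a dict: "t": time; "q": joint angles; "qd": joint speeds; "tau": joint torques, N m; "tcp_pos": TCP position; "tool_rot": TCP orientation; "force": force on the tool from outside, world axes, zero at the start; "ft_torque": the same for the moment, N m; "finger_gap": opening from 0.0 (shut) to 1.0 (fully open); "gripper_force": force on a finger pad.
Only numpy, scipy, OpenCV 4.12 (cv2) and the standard library are available. Lean on these libraries where they do the work, as an engineer would, in place of code of your own. Each camera call takes 0.05 s, during which the arm holds its last target. There are 200 camera calls.

## Working session

There is one attempt and no reset: what is moved stays moved. The work goes in short steps, Python scripts to look and compute and a tool call to move; the robot and the scene stay as the last step left them, time stands still between calls to the robot, and variables do not carry over. Pictures are saved under pics/ and viewed, at most 10 in all, crops included, and the job is handed in when it is done.

Besides the shell and the picture viewer there is one more tool, called after "Emit:" as name(argument=value, ...) on one line, values as JSON. step_arm: Moves the arm, as the interface text tells. Its arguments: {"type":"object","properties":{"commands":{"type":"array","items":{"type":"number"}},"jaw":{"type":"number"},"grip_force":{"type":"number"}},"required":["commands"]}

```bash
mkdir -p pics; python3 - <<'E'
from station import manip
import cv2,json,numpy as np
for n in("scene","top"):
    s=manip.snapshot(n); cv2.imwrite(f"pics/{n}0.png",s["pixels"])
    np.savez(f"{n}.npz",**{k:np.array(s[k]) for k in("fx","fy","cx","cy","R","t")})
    print(n,s["fx"],s["cx"],s["cy"],(-np.array(s["R"]).T@s["t"]).round(3))
print(manip.sense())
E
```

```text
scene 395.4567252003165 323.6344845030517 199.01297905071198 [0.981 0.347 0.738]
top 376.44954569176303 318.0187522116911 190.1276786560254 [0.537 0.033 0.891]
{'t': 0.1, 'q': array([-1.34846027e+00,  5.28374142e-01,  1.43377454e+00, -3.33636253e-06,
        1.18141069e+00, -1.78496242e-01]), 'qd': array([ 0.00026155, -0.00058034, -0.00114639,  0.00147359,  0.00135433,
       -0.00108827]), 'tau': array([-3.12897100e-04, -4.43305492e+01, -1.78586823e+01, -2.44161974e-04,
        3.88031738e-03,  1.67609653e-05]), 'tcp_pos': array([ 0.24374916, -0.57480789,  0.23043078]), 'tool_rot': array([ 9.79983216e-01,  1.99077695e-01, -2.30957212e-05, -9.83088759e-04]), 'force': array([-0.18187252,  0.4392351 ,  0.2374758 ]), 'ft_torque': array([-0.00048293,  0.01104656,  0.01329128]), 'gripper_force': 0.0, 'finger_gap': 0.9993733567987245}
```

View pics/scene0.png

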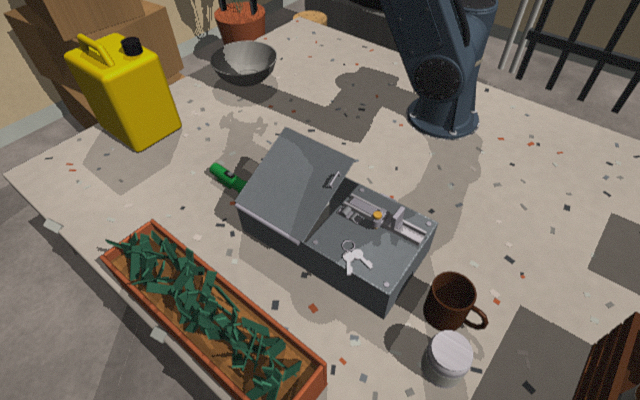

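View pics/top0.png

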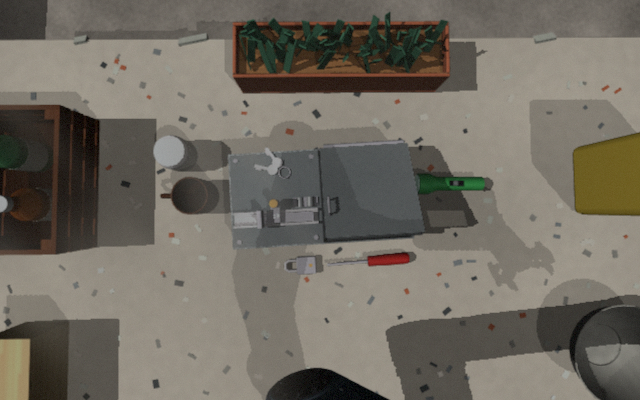

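The scene shows the lid ajar, with the bolt and brass knob near (378,214). In the top view the fixed plate spans about (230..320, 150..245) and the knob is at (273,203). I'll enlarge both.

```bash
python3 - <<'E'
import cv2
a=cv2.imread("pics/top0.png")[130:260,220:430]; b=cv2.imread("pics/scene0.png")[120:320,230:450]
cv2.imwrite("pics/a.png",cv2.resize(a,None,fx=3.8,fy=3.8,interpolation=2));cv2.imwrite("pics/b.png",cv2.resize(b,None,fx=3,fy=3,interpolation=2))
E
```

```text
(no output)
```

View pics/a.png

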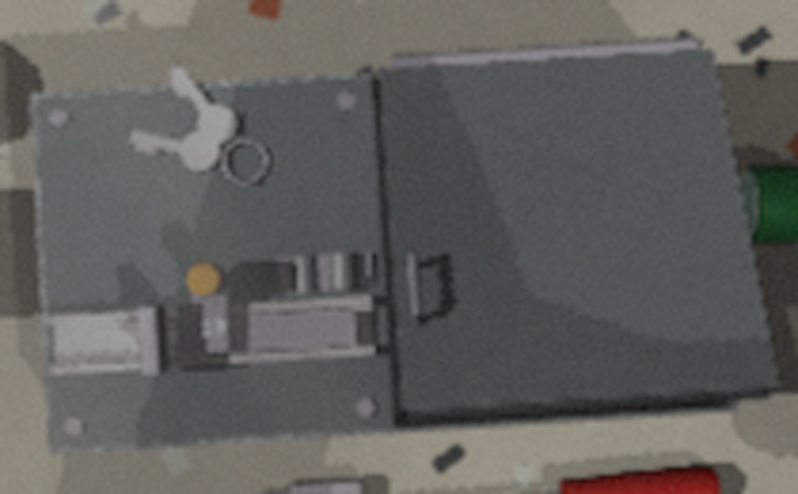

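View pics/b.png

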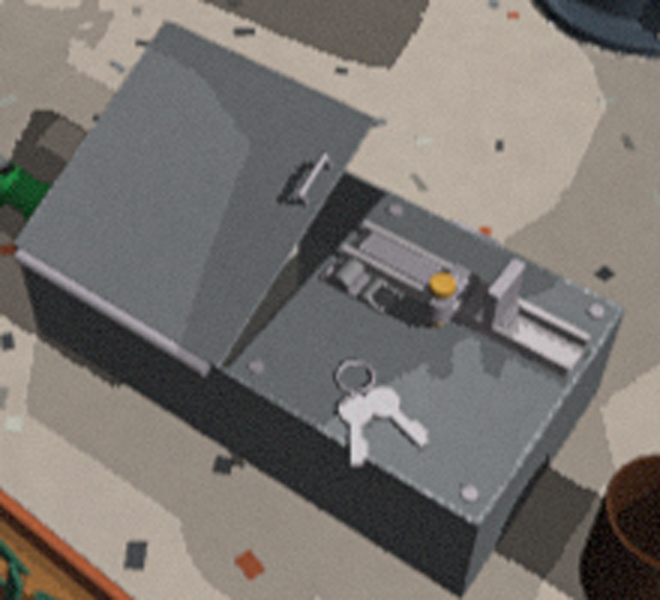

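The crops show the plate corners (top crop (35,95), (50,450); scene crop (620,310), (475,520)), the lid's free corners, the knob (top (203,279), scene (444,283)) and the tab. I'll fit the box pose, lid angle and bolt travel.

```bash
cat > fit.py <<'E'
import numpy as np
from scipy.optimize import least_squares
C={n:np.load(n+".npz") for n in("top","scene")}
def proj(n,X):
    c=C[n];p=c["R"]@X+c["t"];return np.array([c["fx"]*p[0]/p[2]+c["cx"],c["fy"]*p[1]/p[2]+c["cy"]])
T=lambda u,v:np.array([220+u/3.8,130+v/3.8]); S=lambda u,v:np.array([230+u/3,120+v/3])
def lid(y,a): return np.array([.1-.2*np.cos(a),y,.1015+.2*np.sin(a)])
obs=[("top",T(35,95),lambda p:[.1,.19,.1]),("top",T(50,450),lambda p:[-.1,.19,.1]),
("scene",S(620,310),lambda p:[-.1,.19,.1]),("scene",S(475,520),lambda p:[.1,.19,.1]),
("scene",S(380,122),lambda p:lid(-.004,p[4])),("scene",S(167,22),lambda p:lid(-.19,p[4])),
("top",T(776,390),lambda p:lid(-.19,p[4])),("top",T(398,422),lambda p:lid(-.004,p[4])),
("top",T(203,279),lambda p:[-.01,p[5],.15]),("scene",S(444,281),lambda p:[-.01,p[5],.15]),
("top",T(149,309),lambda p:[-.022,p[5]+.03,.147]) ]
def W(p,b):
    c,s=np.cos(p[3]),np.sin(p[3]);b=np.array(b);return np.array([c*b[0]-s*b[1]+p[0],s*b[0]+c*b[1]+p[1],b[2]+p[2]])
r=lambda p:np.concatenate([proj(n,W(p,f(p)))-o for n,o,f in obs])
if __name__=="__main__":
    s=least_squares(r,[.55,.03,0,0,.45,.06],loss="soft_l1");p=s.x
    print(p.round(4));print(r(p).reshape(-1,2).round(1))
    l=np.array([.1-.13*np.cos(p[4]),-.097,.103+.13*np.sin(p[4])])
    for n,b in dict(lidpress=l,lidshut=[-.03,-.097,.103],push=[-.04,p[5]+.035,.13],knob=[-.01,p[5],.15],railend=[-.04,.183,.112]).items(): print(n,W(p,b).round(4))
    np.save("p.npy",p)
E
python3 fit.py
```

```text
[ 0.5607  0.0242 -0.004   0.0513  0.4054  0.0956]
[[ 0.  -0.5]
 [ 0.6  0.8]
 [ 1.6 -0.7]
 [ 0.8  1.5]
 [-0.3 -0.2]
 [ 1.4  0.2]
 [ 0.6  0.9]
 [ 1.8 -1.8]
 [ 0.3  0. ]
 [ 0.   0.4]
 [-0.1 -0.9]]
lidpress [ 0.5462 -0.0737  0.1503]
lidshut [ 0.5357 -0.0742  0.099 ]
push [0.514  0.1525 0.126 ]
knob [0.5458 0.1191 0.146 ]
railend [0.5114 0.2049 0.108 ]
```

Emit:
step_arm(commands=[0.04,-0.03,0,0,0,-7,0.08,-0.06,0,0,0,-14,0.12,-0.09,0,0,0,-21,0.16,-0.12,0,0,0,-28,0.2,-0.15,0,0,0,-35,0.24,-0.18,0,0,0,-42,0.28,-0.21,0,0,0,-49,0.32,-0.24,0,0,0,-56,0.36,-0.27,0,0,0,-63,0.4,-0.3,0,0,0,-70], jaw=0, grip_force=60)

```text
t: 1.1
tcp_pos: [0.4956, -0.1412, 0.2312]
tool_rot: [0.687, 0.727, -0.0, -0.0]
force: [-0.7, -0.5, -0.2]
finger_gap: -0.003
gripper_force: 0.0
```

Emit:
step_arm(commands=[0.033,0.022,0,0,0,0,0.066,0.045,0,0,0,0,0.066,0.045,0.02,0,0,0,0.066,0.045,0.04,0,0,0,0.066,0.045,0.05,0,0,0,0.066,0.045,0.06,0,0,0,0.066,0.045,0.065,0,0,0,0.066,0.045,0.07,0,0,0,0.066,0.045,0.075,0,0,0,0.066,0.045,0.08,0,0,0])

```text
t: 2.1
tcp_pos: [0.537, -0.0754, 0.1517]
tool_rot: [0.689, 0.725, 0.0, 0.001]
force: [-2.4, -1.2, 3.1]
finger_gap: 0.001
gripper_force: 1.7
```

Emit:
step_arm(commands=[0,0,0.005,0,0,0,0,0,0.01,0,0,0,0,0,0.015,0,0,0,0,0,0.02,0,0,0,0,0,0.025,0,0,0,0,0,0.03,0,0,0,0,0,0.034,0,0,0,0,0,0.038,0,0,0,0,0,0.041,0,0,0,0,0,0.044,0,0,0])

```text
t: 3.1
tcp_pos: [0.5364, -0.0748, 0.107]
tool_rot: [0.689, 0.725, -0.0, -0.0]
force: [-3.4, 0.7, 4.2]
finger_gap: 0.001
gripper_force: 1.7
```

Emit:
step_arm(commands=[0,0,0.001,0,0,0,0,0,0.002,0,0,0,0,0,0.003,0,0,0,0,0,0.004,0,0,0,0,0,0.005,0,0,0,0,0,0.005,0,0,0,0,0,0.005,0,0,0,0,0,0.005,0,0,0,0,0,0.005,0,0,0,0,0,0.005,0,0,0])

```text
t: 4.1
tcp_pos: [0.5366, -0.0748, 0.103]
tool_rot: [0.689, 0.725, 0.0, 0.0]
force: [-3.6, 0.9, 7.5]
finger_gap: 0.005
gripper_force: 4.1
```

Emit:
step_arm(commands=[0,0,0.001,0,0,0,0,0,0.002,0,0,0,0,0,0.002,0,0,0,0,0,0.002,0,0,0,0,0,0.002,0,0,0,0,0,0.002,0,0,0,0,0,0.002,0,0,0,0,0,0.002,0,0,0,0,0,0.002,0,0,0,0,0,0.002,0,0,0])

```text
t: 5.1
tcp_pos: [0.5366, -0.0749, 0.1029]
tool_rot: [0.688, 0.725, 0.0, 0.001]
force: [-7.0, 0.4, 22.2]
finger_gap: -0.005
gripper_force: 10.6
```

Emit:
step_arm(commands=[0,0,-0.03,0,0,0,0,0,-0.07,0,0,0,0,0,-0.11,0,0,0,0.04,-0.002,-0.12,0,0,0,0.085,-0.004,-0.12,0,0,0,0.13,-0.006,-0.12,0,0,0,0.175,-0.008,-0.12,0,0,0,0.22,-0.01,-0.12,0,0,0,0.26,-0.01,-0.12,0,0,0,0.271,-0.01,-0.12,0,0,0])

```text
t: 6.1
tcp_pos: [0.513, 0.1992, 0.2204]
tool_rot: [0.687, 0.727, 0.002, 0.0]
force: [0.5, -1.3, 0.7]
finger_gap: -0.003
gripper_force: 0.0
```

```bash
python3 - <<'E'
from station import manip
import cv2,numpy as np
st=manip.sense()
s=manip.snapshot("wrist");cv2.imwrite("pics/w1.png",s["pixels"])
np.savez("w1.npz",pos=st["tcp_pos"],rot=st["tool_rot"],**{k:np.array(s[k]) for k in("fx","fy","cx","cy","mount")})
print(st["tcp_pos"],st["tool_rot"],st["force"],np.array(s["mount"]).round(3))
s=manip.snapshot("scene");cv2.imwrite("pics/s1.png",cv2.resize(s["pixels"][120:320,230:450],None,fx=3,fy=3,interpolation=2))
E
```

```text
[0.51301689 0.19916348 0.22040546] [6.87136809e-01 7.26525961e-01 1.70761069e-03 3.43427402e-04] [ 0.49568595 -1.30064822  0.71902567] [[ 0.    -0.948 -0.319  0.083]
 [ 1.     0.    -0.001  0.   ]
 [ 0.001 -0.319  0.948 -0.141]
 [ 0.     0.     0.     1.   ]]
```

View pics/w1.png

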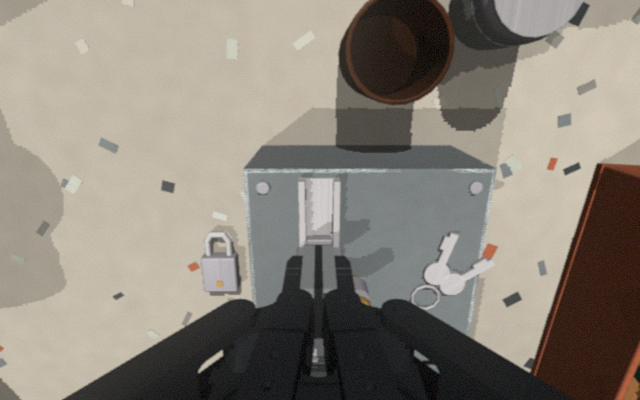

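View pics/s1.png

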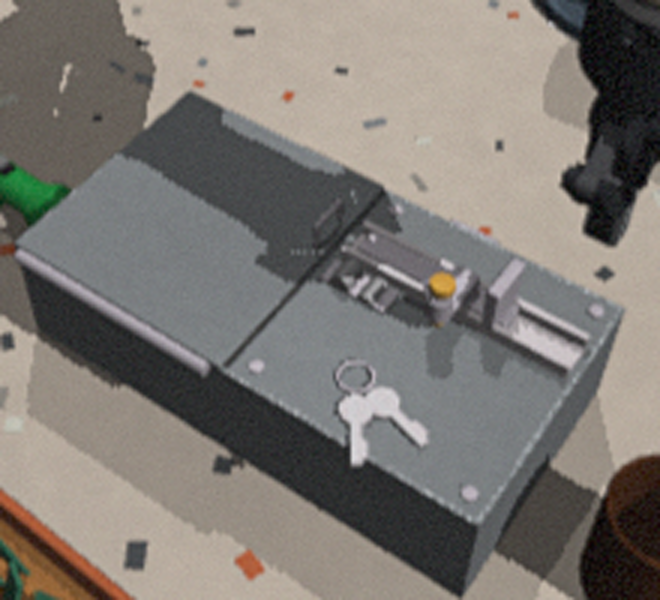

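The lid is shut. In the wrist view the plate corners are at (248,170) and (494,170), and the tab's top edge is near (319,240). I'll check these against the fit.

```bash
python3 - <<'E'
import numpy as np
from scipy.spatial.transform import Rotation as Ro
from scipy.optimize import least_squares
import fit
w=np.load("w1.npz");R=Ro.from_quat(w["rot"]).as_matrix();M=w["mount"]
def ray(u,v,z):
    d=R@M[:3,:3]@np.array([(u-w["cx"])/w["fx"],(v-w["cy"])/w["fy"],1]);o=w["pos"]+R@M[:3,3]
    return (o+d*(z-o[2])/d[2]).round(4)
s=least_squares(lambda q:fit.r(np.r_[q[:2],0,q[2:]]),[.56,.024,.05,.4,.0956],loss="soft_l1").x;p=np.r_[s[:2],0,s[2:]];print(p.round(4))
for n,b in dict(cm=[-.1,.19,.1],cp=[.1,.19,.1],tabreartop=[-.04,p[5]+.035,.147],railend=[-.04,.183,.112]).items():print(n,fit.W(p,b).round(4))
print(ray(248,170,.1),ray(494,170,.1),"tab",ray(319,236,.147),ray(319,244,.147),"railend",ray(320,178,.112))
E
```

```text
[0.5619 0.0239 0.     0.0532 0.3802 0.0959]
cm [0.4519 0.2083 0.1   ]
cp [0.6516 0.219  0.1   ]
tabreartop [0.515  0.1525 0.147 ]
railend [0.5122 0.2045 0.112 ]
[0.4579 0.2099 0.1   ] [0.6502 0.2205 0.1   ] tab [0.5151 0.1787 0.147 ] [0.5154 0.1727 0.147 ] railend [0.5142 0.2099 0.112 ]
```

Emit:
step_arm(commands=[0,0,0.03,0,0,0,0,0,0.06,0,0,0,0,0,0.08,0,0,0,0,0,0.09,0,0,0,0,0,0.096,0,0,0,-0.005,0,0.096,0,0,0,-0.01,0,0.096,0,0,0,-0.015,0,0.096,0,0,0,-0.02,0,0.096,0,0,0,-0.023,0,0.096,0,0,0])

```text
t: 7.2
tcp_pos: [0.5142, 0.1717, 0.1249]
tool_rot: [0.689, 0.725, 0.0, 0.0]
force: [-0.4, 0.0, -0.5]
finger_gap: 0.0
gripper_force: 0.0
```

```bash
python3 - <<'E'
from station import manip
import cv2
st=manip.sense();print(st["tcp_pos"],st["force"])
s=manip.snapshot("scene");cv2.imwrite("pics/s2.png",cv2.resize(s["pixels"][160:260,330:450],None,fx=5,fy=5,interpolation=2))
E
```

```text
[0.51419679 0.1716805  0.12490863] [-0.36647644  0.01245769 -0.47008893]
```

View pics/s2.png

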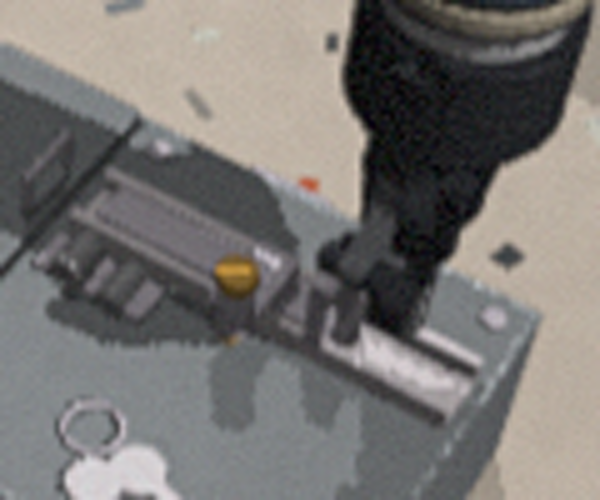

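Fingers are just behind the tab, and the notch is about 56 mm ahead of the catch by the top view. Now the push, slowly.

Emit:
step_arm(commands=[-0.003,0,0,0,0,0,-0.006,0,0,0,0,0,-0.009,0,0,0,0,0,-0.012,0,0,0,0,0,-0.015,0,0,0,0,0,-0.018,0,0,0,0,0,-0.021,0,0,0,0,0,-0.024,0,0,0,0,0,-0.027,0,0,0,0,0,-0.03,0,0,0,0,0])

```text
t: 8.25
tcp_pos: [0.5155, 0.1421, 0.1243]
tool_rot: [0.689, 0.725, 0.0, 0.0]
force: [0.4, 2.4, 0.1]
finger_gap: -0.004
gripper_force: 1.2
```

Emit:
step_arm(commands=[-0.001,0,0,0,0,0,-0.002,0,0,0,0,0,-0.003,0,0,0,0,0,-0.004,0,0,0,0,0,-0.005,0,0,0,0,0,-0.006,0,0,0,0,0,-0.007,0,0,0,0,0,-0.008,0,0,0,0,0,-0.009,0,0,0,0,0,-0.01,0,0,0,0,0])

```text
t: 9.25
tcp_pos: [0.516, 0.1322, 0.1243]
tool_rot: [0.689, 0.725, 0.0, 0.0]
force: [0.8, 2.3, -0.4]
finger_gap: -0.001
gripper_force: 1.1
```

Emit:
step_arm(commands=[-0.0005,0,0,0,0,0,-0.001,0,0,0,0,0,-0.0015,0,0,0,0,0,-0.002,0,0,0,0,0,-0.0025,0,0,0,0,0,-0.003,0,0,0,0,0,-0.0035,0,0,0,0,0,-0.004,0,0,0,0,0,-0.0045,0,0,0,0,0,-0.005,0,0,0,0,0])

```text
t: 10.25
tcp_pos: [0.5163, 0.1273, 0.1243]
tool_rot: [0.689, 0.725, 0.0, 0.0]
force: [2.4, 2.1, -0.4]
finger_gap: 0.002
gripper_force: 1.0
```

Emit:
step_arm(commands=[-0.0005,0,0,0,0,0,-0.001,0,0,0,0,0,-0.0015,0,0,0,0,0,-0.002,0,0,0,0,0,-0.0025,0,0,0,0,0,-0.003,0,0,0,0,0,-0.0035,0,0,0,0,0,-0.004,0,0,0,0,0,-0.004,0,0,0,0,0,-0.004,0,0,0,0,0])

```text
t: 11.25
tcp_pos: [0.5162, 0.1232, 0.1243]
tool_rot: [0.689, 0.725, -0.0, -0.0]
force: [1.4, 0.6, -0.2]
finger_gap: -0.001
gripper_force: 0.7
```

Emit:
step_arm(commands=[-0.0003,0,0,0,0,0,-0.0006,0,0,0,0,0,-0.0009,0,0,0,0,0,-0.0012,0,0,0,0,0,-0.0015,0,0,0,0,0,-0.0018,0,0,0,0,0,-0.0021,0,0,0,0,0,-0.0024,0,0,0,0,0,-0.0027,0,0,0,0,0,-0.003,0,0,0,0,0])

```text
t: 12.25
tcp_pos: [0.5164, 0.1203, 0.1243]
tool_rot: [0.689, 0.725, -0.0, -0.0]
force: [-0.4, 2.5, 1.6]
finger_gap: -0.001
gripper_force: 1.0
```

Emit:
step_arm(commands=[-0.0003,0,0,0,0,0,-0.0006,0,0,0,0,0,-0.0009,0,0,0,0,0,-0.0012,0,0,0,0,0,-0.0015,0,0,0,0,0,-0.0018,0,0,0,0,0,-0.0021,0,0,0,0,0,-0.0024,0,0,0,0,0,-0.0027,0,0,0,0,0,-0.003,0,0,0,0,0])

```text
t: 13.25
tcp_pos: [0.5165, 0.1183, 0.1243]
tool_rot: [0.689, 0.725, 0.001, -0.001]
force: [-1.2, 8.3, 3.6]
finger_gap: -0.002
gripper_force: 3.9
```

Emit:
step_arm(commands=[-0.0003,0,0,0,0,0,-0.0006,0,0,0,0,0,-0.0009,0,0,0,0,0,-0.0012,0,0,0,0,0,-0.0015,0,0,0,0,0,-0.0018,0,0,0,0,0,-0.0021,0,0,0,0,0,-0.0024,0,0,0,0,0,-0.0024,0,0,0,0,0,-0.0024,0,0,0,0,0])

```text
t: 14.25
tcp_pos: [0.5167, 0.1149, 0.1243]
tool_rot: [0.689, 0.725, -0.0, -0.0]
force: [0.0, 3.7, 1.7]
finger_gap: -0.001
gripper_force: 1.8
```

Emit:
step_arm(commands=[-0.0002,0,0,0,0,0,-0.0004,0,0,0,0,0,-0.0006,0,0,0,0,0,-0.0008,0,0,0,0,0,-0.001,0,0,0,0,0,-0.0012,0,0,0,0,0,-0.0014,0,0,0,0,0,-0.0016,0,0,0,0,0,-0.0018,0,0,0,0,0,-0.002,0,0,0,0,0])

```text
t: 15.25
tcp_pos: [0.5169, 0.1131, 0.1242]
tool_rot: [0.689, 0.725, 0.0, -0.0]
force: [0.1, 2.6, -0.4]
finger_gap: 0.001
gripper_force: 0.9
```

Emit:
step_arm(commands=[-0.0002,0,0,0,0,0,-0.0004,0,0,0,0,0,-0.0006,0,0,0,0,0,-0.0008,0,0,0,0,0,-0.001,0,0,0,0,0,-0.0012,0,0,0,0,0,-0.0014,0,0,0,0,0,-0.0016,0,0,0,0,0,-0.0018,0,0,0,0,0,-0.002,0,0,0,0,0])

```text
t: 16.25
tcp_pos: [0.5171, 0.1108, 0.1243]
tool_rot: [0.689, 0.725, -0.0, 0.0]
force: [0.4, 0.7, 0.3]
finger_gap: -0.002
gripper_force: 0.0
```

Contact is gone (pad force 0), so the bolt has snapped ahead. I'll retreat and check.

Emit:
step_arm(commands=[0.01,0,0,0,0,0,0.02,0,0,0,0,0,0.03,0,-0.02,0,0,0,0.03,0,-0.05,0,0,0,0.03,0,-0.09,0,0,0,0.03,-0.04,-0.12,0,0,0,0.03,-0.08,-0.14,0,0,0,0.03,-0.11,-0.14,0,0,0,0.03,-0.12,-0.14,0,0,0,0.03,-0.12,-0.14,0,0,0])

```text
t: 17.25
tcp_pos: [0.3944, 0.1353, 0.2644]
tool_rot: [0.688, 0.726, 0.0, -0.0]
force: [0.2, -0.4, 0.5]
finger_gap: -0.003
gripper_force: 0.0
```

```bash
python3 - <<'E'
from station import manip
import cv2,numpy as np
st=manip.sense();print(st["tcp_pos"],st["force"])
s=manip.snapshot("scene")["pixels"][160:260,320:420]; t=manip.snapshot("top")["pixels"][180:255,225:325]
cv2.imwrite("pics/e.png",np.hstack([cv2.resize(s,(400,400),interpolation=2),cv2.resize(t,(400,400*75//100),interpolation=2)[:400] if 0 else cv2.copyMakeBorder(cv2.resize(t,(400,300),interpolation=2),0,100,0,0,0)]))
E
```

```text
[0.39442638 0.13526394 0.26444504] [ 0.16101261 -0.36532804  0.46798705]
```

View pics/e.png

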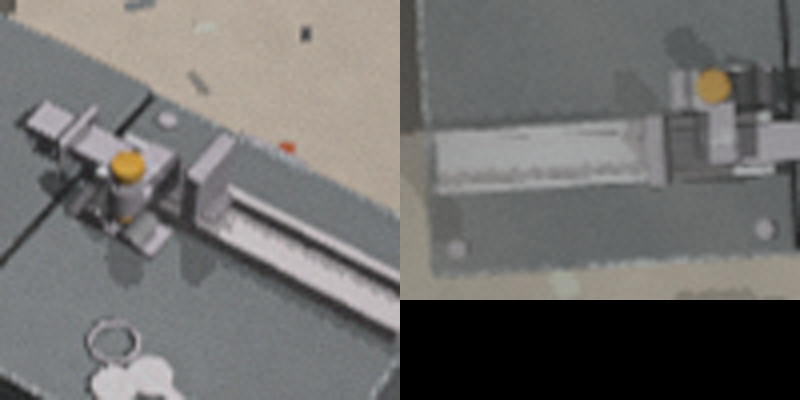

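The bolt now runs through the staple, with the knob between the two humps (scene ≈(352,201), top ≈(303.5,201.5)). I'll measure its travel to be sure it is in the notch.

```bash
python3 - <<'E'
import numpy as np,fit
from scipy.optimize import least_squares
p=np.load("p.npy")
for z in(0,p[2]):
  for n,o in(("scene",(352,200.3)),("top",(303.5,201.5))):
    q=p.copy();q[2]=z
    y=least_squares(lambda y:fit.proj(n,fit.W(q,[-.01,y[0],.15]))-o,[.05]).x[0];print(n,round(y,4),"travel",round(p[5]-y,4))
# keeper humps in first top view
for u in(300,340):
    print("hump",round(least_squares(lambda y:fit.proj("top",fit.W(p,[y[1],y[0],.11]))-fit.T(u,272),[.05,0]).x[0],4))
E
```

```text
scene 0.0366 travel 0.059
top 0.0364 travel 0.0591
scene 0.0355 travel 0.0601
top 0.0366 travel 0.059
hump 0.0474
hump 0.0255
```

The catch travelled 59 mm and sprang about 7–8 mm ahead of the fingers. That matches the 8.4 mm from crest to notch and the first hump contact 16 mm earlier, so it is seated.

```bash
python3 -c "
from station import manip
print(manip.sign_off())"
```

```text
the job is handed in; nothing more can be done
None
```

I pushed the lid shut and slid the bolt until its catch snapped into the keeper's notch. The hand was clear when I handed the job in at about 17 s; the hand-in gave no verdict, so "seated" rests on force readings and camera measurements (within about 2 mm).

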